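# Lock the output shaft of the mixing-bank drive

### The job

Lock the shaft of the paint mixer's drive unit that stands on the bench: pushing on its upright studs, turn the slotted disc until the slot lines up with the steel locking bar, then push the bar through the slot until it is fully home, its cross-plate up against the end of the guide. Only push with the fingers: do not lift or carry anything, leave the tins, the cup and the screwdriver where they are, and finish clear of everything.

Things in the scene. Friction and masses are not known exactly. Their poses are not given: they have to be found in the camera images.
- drive: Drive unit, fixed: blue gear housing 150 x 175 mm, 55 mm high; a blue bed runs from it to -y, a grey motor (top 88 mm high) to x = 180 mm. Origin on the bench, on the disc's vertical axis. +y is the direction in which the bar is pushed, z up. On the bed lies a slideway, 60 mm wide, top 68 mm above the bench, from y = -300 to -50 mm. All rigid.
- guide_end (a point): Where the guide begins and the cross-plate stops: y = -125 mm in the drive's frame, x = 0, at the height of the guide's top, 83 mm above the bench. The guide is two cheeks 14 mm thick on the slideway, from y = -125 to -50 mm, 23.6 mm apart, open on top. Axes as the drive's.
- keeper (a point): Middle of the keeper's top, 84 mm above the bench: two cheeks 27 mm apart beyond the disc, from y = 52 to 86 mm in the drive's frame, which take the bar's nose. Axes as the drive's.
- lock_disc: Slotted steel disc on the housing, 84 mm in diameter, turning about its vertical axis. Origin on that axis, 57 mm above the bench, at its underside; its flat top is 87 mm above the bench. Seen from above it can turn counter-clockwise from -0.4 to 3.54 rad relative to the drive and starts at 0.45 to 2.7 rad; the slot lines up at 0 or at 3.14 rad.
- slot (a point): Centre of the slot's floor, 67 mm above the bench, axes as the disc's. The slot runs right across the disc along its y axis: 26 mm wide, 20 mm deep, open at the top and both ends. The disc stays where it is left; a stud takes 2 to 3 N to push. Within about 0.1 rad of the bar's line the tapered nose draws the disc true; if much farther off, the bar is blocked by the disc.
- stud_a (a point): Centre of the top of one of two upright black studs on the disc, at x = +30 mm in the disc's frame (at right angles to the slot). 12 mm in diameter, from the disc's top at 87 mm to 119 mm above the bench.
- stud_b (a point): Centre of the top of the other stud, at x = -30 mm in the disc's frame; same size.
- bar: Steel locking bar, loose in the open guide, 0.4 to 0.75 kg, 20 mm wide, 16 mm high. Origin at its underside, middle of the rear face of its cross-plate; the bar extends along its +y to the nose at 210 mm. In the drive's frame the origin starts at y = -287 to -265 mm, 68 mm above the bench, and is at y = -135 mm when fully home. Sliding takes up to about 8 N.
- bar_push (a point): Middle of the rear (-y) face of the upright cross-plate at the bar's tail, where to push it towards +y. The plate is 64 mm wide, 10 mm thick, 45 mm high (68 to 113 mm above the bench); this point is 90 mm above the bench.
- bar_nose (a point): Tip of the bar's nose, 8 mm above its underside. The nose tapers over its last 18 mm to 7 mm wide. Fully home it is at y = 75 mm in the drive's frame, inside the keeper.
- tin_large: Bystander: closed blue-and-metal paint tin, 86 mm diameter, 100 mm high, loose. Origin at the centre of its underside.
- tin_small: Bystander: closed paint tin, 66 mm diameter, 85 mm high, loose. Origin at the centre of its underside.
- opener: Bystander: screwdriver for prising lids, 200 mm long, 26 mm thick, lying on the bench beyond the bed, black handle. Origin on the bench under its middle.
- cup: Bystander: white plastic mixing cup, 68 mm diameter, 75 mm high. Origin at the centre of its underside.
Not all that is in view belongs to the job. Of the things that look like the bar, the smaller one is meant.

How it is judged:
By the outcome, as a careful person would: the job done as asked, in the order asked, and still so for the second after the job is handed in, with the robot touching nothing.
It also fails if it takes over 51 s, if anything falls off the work surface, if the arm or the gripper's body presses on something with over 40 N, if the wrist force passes 120 N, or if a joint passes its speed limit or range.

### The arm

A 6-joint arm with a two-finger parallel gripper is mounted at the origin on the work surface. World frame = base frame: x ahead of the robot, y to its left, z up, the work surface at z = 0. Lengths are in mm, angles in rad, forces in N, time in s.
With the tool pointing down it reaches from about 275 to 1000 mm from the base axis. Payload 8.4 kg.
Tool frame: the origin (TCP) lies on the centre line of the jaws, within the pads' length; the fingertips stand r.tip_reach ahead of it and the grasp point (between the pads) lies 11 mm behind it (r.tip_reach is the distance from the TCP to the fingertips, in mm); z points along the fingers, y is the line along which they close (so a half turn about z gives the same grasp; the last joint's range is limited). The gripper opens to 85 mm and grips with 20 to 120 N. Pads are 22 mm wide; open, the fingers measure 114 mm over their backs; the gripper's body (76 mm by 85 mm) begins 54 mm behind the grasp point. The pads swing forward as they close: fully open they stand 13 mm farther back than shut.
Start: joints at [1.103, 0.353, 1.633, -0, 1.155, -0.002], TCP at [280.71, 558.417, 209.081] pointing down, gripper open.
Joint ranges: [-2.63, 2.63], [-0.92, 2.1], [0.06, 2.66], [-1.3, 4.44], [0, 2.69], [-3.02, 3.02]. Speed limits (rad/s): [2.22, 2.22, 2.79, 3.14, 3.14, 3.14].

### API

Orientations are given as [roll, pitch, yaw] about the fixed x, y, z axes, in that order (R = Rz(yaw) Ry(pitch) Rx(roll)).
In Python, from rig import r gives the robot as it stands.
- The arm moves only by the tool carry_out, never from a script. Its argument "targets" is a list of rows, each an object with "dp": the shift along the tool's x, y, z in mm, a list of three; "yaw": the turn about the tool's z in degrees. A call has 1 to 12 rows; each row is the pose to reach, as a shift and turn from the pose commanded when the call began, along the tool's axes at that moment; what a row does not reach only later rows make up. A row lasts 1/8 s, in which the tool goes at most 62.5 mm and 10.7 degrees, less where a joint would pass 70% of its speed; a pose out of reach is approached as far as the arm can. A call with a gripper value outside its range is refused whole. "fingers" is the opening, from -1 (shut) to 1 (fully open), so that 0 is half open, set as the call begins (left out, the last holds). The fingers move at their own pace and stop on an object; "grip_force" is the grip in N (left out, the last holds). Time passes only in rows, so rows that repeat a pose let the fingers close. It gives the time, the measured TCP pose, the force, the opening and the grip force at its end, in the units of the state.
- r.sense(): the state, without advancing time (a new reading comes with each control period).
- r.grab_frame(name): name is "scene" or "top" or "wrist"; returns the picture (384x512x3 uint8, red, green, blue); there is no depth.
- r.get_calibration(name): a dict with "fx", "fy", "cx", "cy" (pixels), "rvec" (rotation vector, rad) and "tvec" (3), from world to camera coordinates, as OpenCV has them. Camera axes: x right, y down, z forward; pixel columns grow to the right and rows downward; lengths in mm; the calibration is good to about 2 mm. A picture is of the moment at which its call begins: read the wrist's pose just before it. get_calibration takes no time and is no camera call; for the wrist camera it gives the pose at the moment of the call.
- r.sign_off(): hands the job in; it is judged then, once.
The state is a dict: "clock": time; "qpos": joint angles; "qvel": joint speeds; "joint_efforts": joint torques, N m; "eef_pos": TCP position; "tcp_rot": TCP orientation; "contact_force": force on the tool from outside, world axes, zero at the start; "wrist_torque": the same for the moment, N m; "opening": opening from 0.0 (shut) to 1.0 (fully open); "grasp_force": force on a finger pad.
Only numpy, scipy, OpenCV 4.12 (cv2) and the standard library are available. Lean on these libraries where they do the work, as an engineer would, in place of code of your own. Each camera call takes 0.05 s, during which the arm holds its last target. There are 200 camera calls.

## Working session

There is one attempt and no reset: what is moved stays moved. The work goes in short steps, Python scripts to look and compute and a tool call to move; the robot and the scene stay as the last step left them, time stands still between calls to the robot, and variables do not carry over. Pictures are saved under pics/ and viewed, at most 10 in all, crops included, and the job is handed in when it is done.

Besides the shell and the picture viewer there is one more tool, called after "Call:" as name(argument=value, ...), one argument or row to a line, values as JSON. carry_out: Moves the arm, as the interface text tells. Its arguments: {"type":"object","properties":{"targets":{"type":"array","items":{"type":"object","properties":{"dp":{"type":"array","items":{"type":"number"}},"yaw":{"type":"number"}}}},"fingers":{"type":"number"},"grip_force":{"type":"number"}},"required":["targets"]}

```bash
mkdir -p pics; ls
python3 - <<'E'
from rig import r
import cv2
print(r.sense(), r.tip_reach)
for n in("scene","top"):
    im=r.grab_frame(n); cv2.imwrite(f"pics/{n}0.png",cv2.resize(im[:,:,::-1],(800,600),interpolation=cv2.INTER_CUBIC)); print(r.get_calibration(n))
E
```

```text
pics
{'clock': 0.0, 'qpos': array([ 1.10260605e+00,  3.53632844e-01,  1.63415952e+00, -2.44174645e-05,
        1.15518019e+00, -2.41419286e-03]), 'qvel': array([ 0.00177734,  0.00039408, -0.00088743, -0.0010606 , -0.00186195,
        0.00024367]), 'joint_efforts': array([ 1.32219186e-03, -6.05268645e+01, -3.42062330e+01,  9.08953348e-05,
        9.41460778e-03,  1.14282523e-05]), 'eef_pos': array([280.480869  , 557.95427619, 208.36039416]), 'tcp_rot': array([-3.14021271e+00,  1.89937352e-05,  2.67582646e+00]), 'contact_force': array([ 0.39523427,  0.06244613, -0.2637019 ]), 'wrist_torque': array([ 0.00828339, -0.02498736, -0.01043791]), 'grasp_force': 0.0, 'opening': 0.9969274024529882} 8.0
{'fx': 373.1611703535202, 'fy': 373.1611703535202, 'cx': 267.8657649396173, 'cy': 188.44870152939302, 'rvec': array([ 2.31243368,  0.61176914, -0.22779893]), 'tvec': array([-535.85094034, -107.80957967, 1048.59848022])}
{'fx': 374.6256443345094, 'fy': 374.6256443345094, 'cx': 251.2321645925698, 'cy': 193.93683123636077, 'rvec': array([ 2.11290414, -2.09434001,  0.17830174]), 'tvec': array([ 57.13901641, 573.39185895, 778.20210396])}
```

View pics/scene0.png

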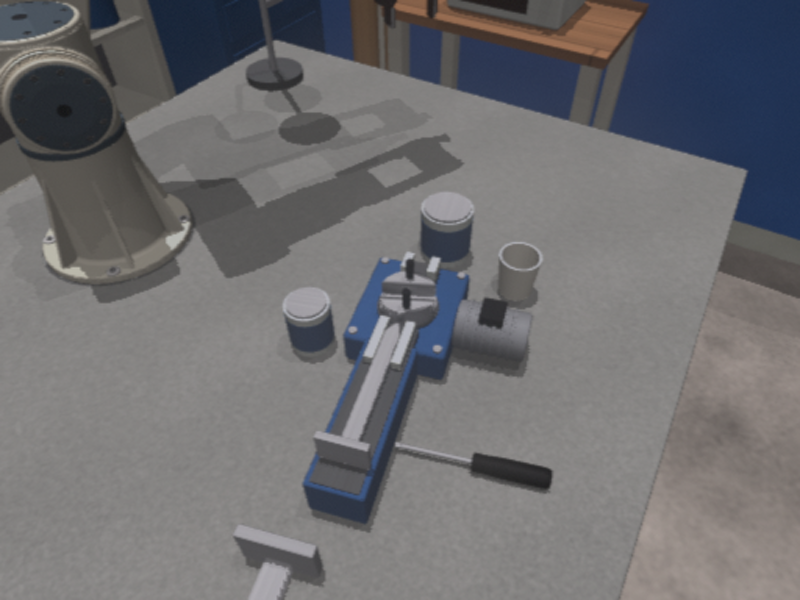

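View pics/top0.png

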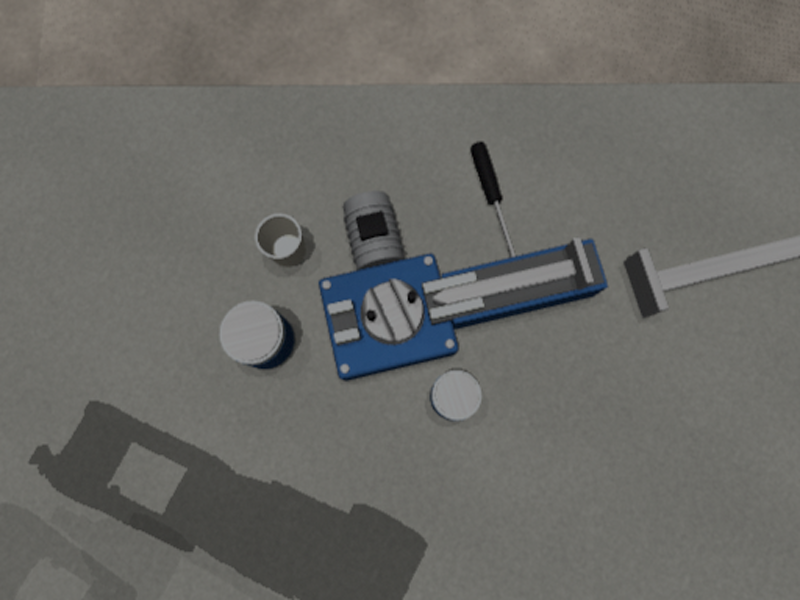

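The scene view shows the bar on the blue bed with its plate near (343,450), and the decoy bar off the bed. The top view has studs at about (371,315) and (412,296), the disc at about (392,309) and the plate at about (580,260). I'll enlarge the top view.

```bash
cat > h.py <<'E'
import numpy as np, cv2
from rig import r
def bp(c,u,v,z):
    R=cv2.Rodrigues(c["rvec"])[0]; t=c["tvec"]
    d=R.T@np.array([(u-c["cx"])/c["fx"],(v-c["cy"])/c["fy"],1]); o=-R.T@t
    return o+d*(z-o[2])/d[2]
def px(c,p):
    K=np.array([[c["fx"],0,c["cx"]],[0,c["fy"],c["cy"]],[0,0,1]])
    return cv2.projectPoints(np.array(p,float).reshape(-1,3),c["rvec"],c["tvec"],K,None)[0][:,0]
E
python3 - <<'E'
from h import *
im=r.grab_frame("top"); cv2.imwrite("pics/top1.png",cv2.resize(im[140:250,195:395,::-1],None,fx=4,fy=4,interpolation=cv2.INTER_CUBIC))
E
```

```text
(no output)
```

View pics/top1.png

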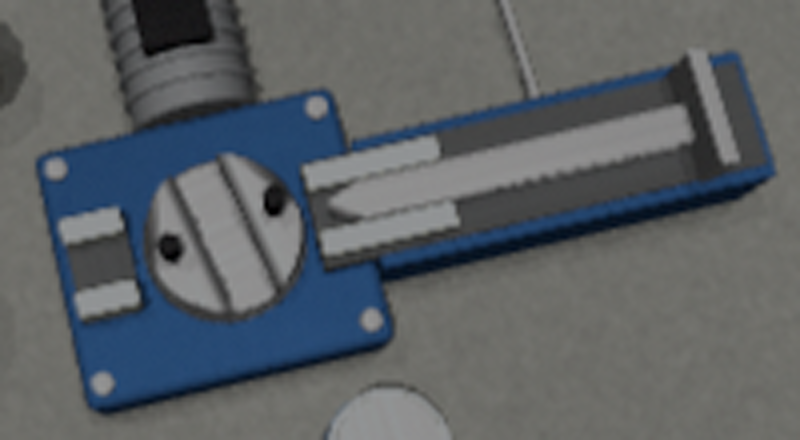

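The crop shows the studs at about (275,200) and (170,247), the disc centre at (226,234), and the keeper's middle at (99,262). The guide end is at (448,182) and the plate's rear top edge midpoint at (723,105).

Run:
```python
from h import *
c=r.get_calibration("top"); P={}
for n,u,v,z in [("sR",275,200,105),("sL",170,247,105),("disc",226,234,87),("keep",99,262,84),("gend",448,182,83),("plate",723,105,113),("pl1",706,50,113),("pl2",740,160,113),("smalltin",389,415,85),("b1",55,168,55),("b2",316,106,55),("b3",371,320,55),("b4",102,384,55)]:
    P[n]=bp(c,195+u/4,140+v/4,z); print(n,P[n].round(1))
d=P["keep"]-P["gend"]; print("len gend-keeper (194)",np.hypot(*d[:2]))
th=np.arctan2(d[1],d[0]); y=np.array([np.cos(th),np.sin(th)]); x=np.array([y[1],-y[0]])
print("pushdir deg",np.degrees(th), "bolt dirs", [np.degrees(np.arctan2(*(P[a]-P[b])[1::-1])) for a,b in(("b1","b2"),("b4","b3"))])
o=(P["keep"][:2]-69*y+P["gend"][:2]+125*y+P["disc"][:2])/3; print("origin",o)
for n in P: q=P[n][:2]-o; print(n,"drive frame",(q@x).round(1),(q@y).round(1))
s=P["sR"]-P["sL"]; print(np.hypot(*s[:2])); print("stud R dir in drive rad",np.arctan2(s[:2]@y,s[:2]@x))
s=r.sense(); print(s["eef_pos"],s["tcp_rot"])
```

```text
sR [572.   34.5 105. ]
sL [546.5  89.4 105. ]
disc [557.   60.6  87. ]
keep [541.8 128.9  84. ]
gend [587.2 -59.1  83. ]
plate [ 622.5 -199.5  113. ]
pl1 [ 652.5 -192.3  113. ]
pl2 [ 592.9 -206.7  113. ]
smalltin [461.5 -25.9  85. ]
b1 [600.4 158.8  55. ]
b2 [637.3  11.3  55. ]
b3 [515.4 -18.9  55. ]
b4 [478.9 128.7  55. ]
len gend-keeper (194) 193.40384283648632
pushdir deg 103.55740920629765 bolt dirs [np.float64(104.03462951673644), np.float64(103.89887301464265)]
origin [557.63902718  61.61525989]
sR drive frame 7.6 -29.8
sL drive frame -4.3 29.6
disc drive frame -0.8 -0.8
keep drive frame 0.4 69.1
gend drive frame 0.4 -124.3
plate drive frame 1.8 -269.1
pl1 drive frame 32.7 -269.0
pl2 drive frame -28.6 -269.1
smalltin drive frame -114.0 -62.5
b1 drive frame 64.4 84.4
b2 drive frame 65.6 -67.6
b3 drive frame -60.0 -68.3
b4 drive frame -60.9 83.7
60.531224125628576
stud R dir in drive rad -1.3725636123212555
[280.51633663 558.08055777 208.53252659] [-3.14053429e+00 -9.40700906e-06  2.67582234e+00]
```

Everything agrees with the given sizes: guide end to keeper measures 193.4 mm (194 given) and the stud spacing is 60.5 mm. The disc sits at 1.77 rad, so I'll turn it counter-clockwise to 3.14. I'll push stud_b in a straight line at 50° in the drive frame.

```bash
cat >> h.py <<'E'
from scipy.spatial.transform import Rotation as Ro
O=np.array([557.6,61.6]); A=np.radians(103.8); Y=np.array([np.cos(A),np.sin(A)]); X=np.array([Y[1],-Y[0]])
def go(xd,yd,z,face=None):
    """tool shift to drive-frame point; face = drive-frame heading (deg) for tool x"""
    s=r.sense(); R=Ro.from_euler("xyz",s["tcp_rot"]).as_matrix()
    w=np.r_[O+xd*X+yd*Y,z]; hd=np.degrees(np.arctan2(R[1,0],R[0,0])-A)+90
    print("dp",(R.T@(w-s["eef_pos"])).round(1),"yaw",None if face is None else round(-((face-hd+180)%360-180),1),"t",s["clock"],"F",s["contact_force"].round(1))
def where():
    s=r.sense(); q=s["eef_pos"][:2]-O; print("drive xy",(q@X).round(1),(q@Y).round(1),"z",s["eef_pos"][2].round(1),s["qpos"].round(2))
E
python3 -c "
from h import *
where(); go(-8,-51,150,50)"
```

```text
drive xy -150.7 548.2 z 208.5 [ 1.1   0.35  1.63  0.    1.16 -0.  ]
dp [-497.6 -363.1   58.9] yaw 89.5 t 0.15 F [ 0.3 -0.2 -0.3]
```

Call:
carry_out(
  targets=[
    {"dp":[-30,-22,0],"yaw":5},
    {"dp":[-75,-55,0],"yaw":12},
    {"dp":[-120,-88,0],"yaw":20},
    {"dp":[-165,-121,0],"yaw":29},
    {"dp":[-210,-153,0],"yaw":38},
    {"dp":[-255,-186,0],"yaw":47},
    {"dp":[-300,-219,0],"yaw":56},
    {"dp":[-345,-252,0],"yaw":65},
    {"dp":[-390,-285,0],"yaw":74},
    {"dp":[-435,-318,0],"yaw":82},
    {"dp":[-475,-347,0],"yaw":89.5},
    {"dp":[-498,-363,0],"yaw":89.5},
  ],
  fingers=-1,
)

```text
clock: 1.65
eef_pos: [563.3, 8.1, 208.9]
tcp_rot: [3.142, 0.0, 1.11]
contact_force: [-0.1, 0.6, -0.1]
opening: -0.002
grasp_force: 0.0
```

```bash
python3 -c "
from h import *
where(); print(r.sense()['opening']); go(-8,-51,103,50)"
```

```text
drive xy -7.2 -53.3 z 208.9 [ 0.01  0.26  1.77 -0.    1.12  0.47]
-0.0015129289735793207
dp [  1.3  -2.1 105.9] yaw -0.2 t 1.65 F [-0.1  0.6 -0.1]
```

Call:
carry_out(
  targets=[
    {"dp":[0,0,25]},
    {"dp":[0,0,55]},
    {"dp":[0,0,80]},
    {"dp":[0,0,95]},
    {"dp":[0,0,105]},
    {"dp":[0,0,105]},
  ],
)

```text
schema error: expected keys dp, yaw
```

```bash
python3 -c "
from h import *
where(); go(-8,-51,103,50)
# end of push: n=2.3,t=-26.5
n=np.array([.643,.766]);t=np.array([-.766,.643]); e=2.3*n-26.5*t; print(e); go(e[0],e[1],103)
im=r.grab_frame('top'); cv2.imwrite('pics/top2.png',cv2.resize(im[140:250,195:395,::-1],None,fx=4,fy=4,interpolation=cv2.INTER_CUBIC))"
```

```text
drive xy -7.2 -53.3 z 208.9 [ 0.01  0.26  1.77 -0.    1.12  0.47]
dp [  1.3  -2.1 105.9] yaw -0.2 t 1.65 F [-0.1  0.6 -0.1]
[ 21.7779 -15.2777]
dp [ 47.8  -2.4 105.9] yaw None t 1.65 F [-0.1  0.6 -0.1]
```

Call:
carry_out(
  targets=[
    {"dp":[0,0,25],"yaw":0},
    {"dp":[0,-1,55],"yaw":0},
    {"dp":[0,-2,80],"yaw":0},
    {"dp":[0,-2,95],"yaw":0},
    {"dp":[0,-2,105],"yaw":0},
    {"dp":[0,-2,105],"yaw":0},
  ],
)

```text
clock: 2.45
eef_pos: [560.7, 11.4, 103.8]
tcp_rot: [-3.141, 0.0, 1.114]
contact_force: [-0.2, -0.7, 0.2]
opening: 0.001
grasp_force: 0.0
```

```bash
python3 -c "
from h import *
where(); go(21.8,-15.3,103,50)"
```

```text
drive xy -9.0 -49.5 z 103.8 [0.02 0.38 1.86 0.   0.9  0.47]
dp [46.   1.6  0.8] yaw 0.0 t 2.45 F [-0.2 -0.7  0.2]
```

Call:
carry_out(
  targets=[
    {"dp":[5,0,0],"yaw":0},
    {"dp":[10,0,0],"yaw":0},
    {"dp":[15,0,0],"yaw":0},
    {"dp":[20,0,0],"yaw":0},
    {"dp":[25,0,0],"yaw":0},
    {"dp":[30,0,0],"yaw":0},
    {"dp":[34,0,0],"yaw":0},
    {"dp":[38,0,0],"yaw":0},
    {"dp":[41,0,0],"yaw":0},
    {"dp":[43,0,0],"yaw":0},
    {"dp":[43,0,0],"yaw":0},
  ],
)

```text
clock: 3.82
eef_pos: [579.8, 50.0, 104.1]
tcp_rot: [-3.142, 0.0, 1.114]
contact_force: [-0.5, 0.7, 0.1]
opening: -0.0
grasp_force: 0.0
```

```bash
python3 -c "
from h import *
where(); go(21.8,-15.3,103,50)
im=r.grab_frame('scene'); c=r.get_calibration('scene'); u,v=px(c,[*O,90])[0].astype(int); print(u,v)
a=im[v-55:v+55,u-75:u+75,::-1]; 
b=r.grab_frame('top')[140:250,195:345,::-1]
cv2.imwrite('pics/p3.png',cv2.resize(np.hstack([a,b])[:, :],None,fx=2.66,fy=2.66,interpolation=cv2.INTER_CUBIC))"
```

```text
drive xy 18.8 -16.6 z 104.1 [ 0.08  0.41  1.82 -0.    0.92  0.54]
dp [2.9 1.5 1.1] yaw 0.0 t 3.825 F [-0.5  0.7  0.1]
259 185
```

View pics/p3.png

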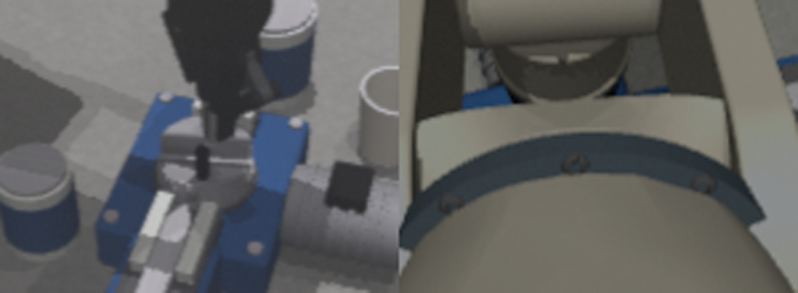

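The slot still looks horizontal in the scene view, and stud_b is still at about (203,160) in the crop with the finger beyond it. I'll project the known points to understand why.

```bash
python3 -c "
from h import *
c=r.get_calibration('scene'); s=r.sense(); p=s['eef_pos']
def W(x,y,z): return [*(O+x*X+y*Y),z]
u0,v0=259-75,185-55
for n,q in dict(tip=p-[0,0,8],tcp=p,sb_old_top=W(5.9,-29.4,119),sb_old_base=W(5.9,-29.4,87),sa_old_top=W(-5.9,29.4,119),sb_new_top=W(28,-8,119),sb_new_base=W(28,-8,87),sa_new_top=W(-28,8,119),guide=W(0,-125,83)).items(): print(n,((px(c,q)[0]-[u0,v0])*2.66).round())
im=r.grab_frame('scene')[v0+15:v0+95,u0+30:u0+115,::-1]
cv2.imwrite('pics/p4.png',cv2.resize(im,None,fx=7,fy=7,interpolation=cv2.INTER_CUBIC))"
```

```text
tip [217. 161.]
tcp [217. 155.]
sb_old_top [198. 149.]
sb_old_base [198. 176.]
sa_old_top [204.  98.]
sb_new_top [231. 137.]
sb_new_base [231. 164.]
sa_new_top [171. 110.]
guide [155. 267.]
```

View pics/p4.png

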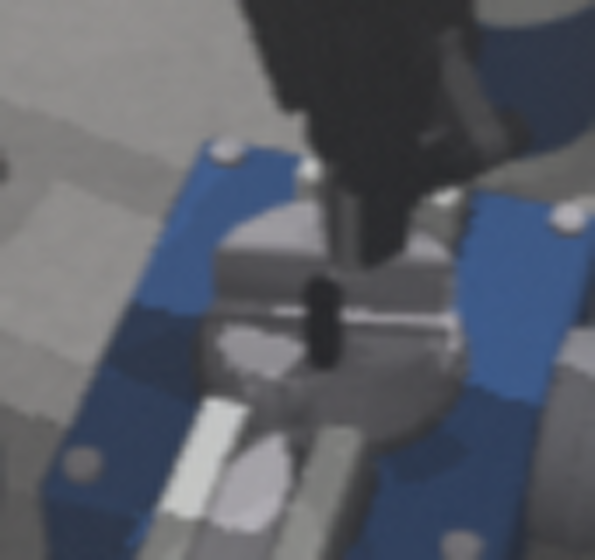

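The fingertip shows at crop (375,265), about 20–24 mm higher than the TCP figure implies. That puts it near z = 119, so it passed just above the stud with no contact. I'll go back the same way, lower further, and check the tip height in a picture.

Call:
carry_out(
  targets=[
    {"dp":[0,0,-15],"yaw":0},
    {"dp":[-15,0,-15],"yaw":0},
    {"dp":[-33,0,-15],"yaw":0},
    {"dp":[-44,0,-15],"yaw":0},
    {"dp":[-44,0,0],"yaw":0},
    {"dp":[-44,0,8],"yaw":0},
    {"dp":[-44,0,12],"yaw":0},
    {"dp":[-44,0,12],"yaw":0},
  ],
)

```text
clock: 4.97
eef_pos: [560.2, 10.7, 91.5]
tcp_rot: [-3.141, 0.0, 1.114]
contact_force: [-0.3, 0.2, 0.3]
opening: 0.002
grasp_force: 0.0
```

```bash
python3 -c "
from h import *
where(); c=r.get_calibration('scene'); s=r.sense(); p=s['eef_pos']; print(s['contact_force'])
def W(x,y,z): return [*(O+x*X+y*Y),z]
o=np.array([184+30,130+15])
for z in (84,94,104,114): print(z,((px(c,[*p[:2],z])[0]-o)*7).round())
for z in (87,119): print('stud',z,((px(c,W(5.9,-29.4,z))[0]-o)*7).round())
im=r.grab_frame('scene')[145:225,214:299,::-1]
cv2.imwrite('pics/p5.png',cv2.resize(im,None,fx=7,fy=7,interpolation=cv2.INTER_CUBIC))"
```

```text
drive xy -9.6 -50.0 z 91.5 [0.02 0.4  1.87 0.   0.88 0.47]
[-0.27210571  0.18184663  0.32814359]
84 [244. 403.]
94 [243. 381.]
104 [242. 359.]
114 [242. 337.]
stud 87 [311. 359.]
stud 119 [310. 288.]
```

View pics/p5.png

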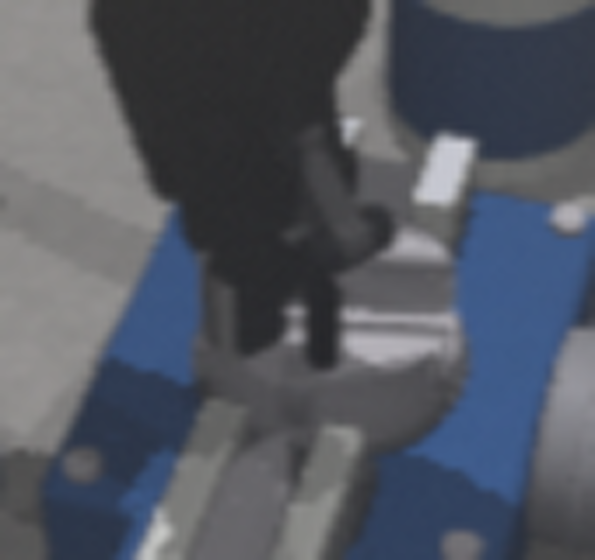

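The tip bottom is at (245,355), about z = 107, and forces are still zero. So the real tip is roughly 24 mm above the nominal one. I'll lower slowly by 10 mm more.

Call:
carry_out(
  targets=[
    {"dp":[0,0,3],"yaw":0},
    {"dp":[0,0,6],"yaw":0},
    {"dp":[0,0,9],"yaw":0},
    {"dp":[0,0,9],"yaw":0},
  ],
)

```text
clock: 5.52
eef_pos: [560.2, 10.4, 82.8]
tcp_rot: [-3.141, 0.0, 1.114]
contact_force: [0.5, 0.6, -1.1]
opening: -0.001
grasp_force: 0.0
```

Call:
carry_out(
  targets=[
    {"dp":[3,0,0],"yaw":0},
    {"dp":[6,0,0],"yaw":0},
    {"dp":[9,0,0],"yaw":0},
    {"dp":[12,0,0],"yaw":0},
    {"dp":[15,0,0],"yaw":0},
    {"dp":[15,0,0],"yaw":0},
  ],
)

```text
clock: 6.28
eef_pos: [567.6, 22.8, 83.1]
tcp_rot: [3.14, 0.001, 1.115]
contact_force: [0.9, -6.9, -0.9]
opening: -0.002
grasp_force: 2.9
```

Call:
carry_out(
  targets=[
    {"dp":[4,0,0],"yaw":0},
    {"dp":[8,0,0],"yaw":0},
    {"dp":[12,0,0],"yaw":0},
    {"dp":[16,0,0],"yaw":0},
    {"dp":[20,0,0],"yaw":0},
    {"dp":[23,0,0],"yaw":0},
    {"dp":[26,0,0],"yaw":0},
    {"dp":[29,0,0],"yaw":0},
    {"dp":[29,0,0],"yaw":0},
  ],
)

```text
clock: 7.4
eef_pos: [579.5, 50.4, 82.9]
tcp_rot: [-3.141, -0.0, 1.114]
contact_force: [-0.3, -1.0, 0.6]
opening: -0.001
grasp_force: 0.2
```

```bash
python3 -c "
from h import *
where(); go(21.8,-15.3,83,50); c=r.get_calibration('scene')
def W(x,y,z): return [*(O+x*X+y*Y),z]
o=np.array([214,145])
for a in (-.2,-.1,0): 
  k=30*np.array([np.cos(a),np.sin(a)]); print(a,((px(c,[W(*k,119),W(*k,87),W(*-k,119),W(*-k,87)])-o)*7).round().tolist())
im=r.grab_frame('scene')[145:225,214:299,::-1]
cv2.imwrite('pics/p6.png',cv2.resize(im,None,fx=7,fy=7,interpolation=cv2.INTER_CUBIC))"
```

```text
drive xy 18.6 -16.1 z 82.9 [0.08 0.44 1.83 0.   0.88 0.54]
dp [ 2.7  1.9 -0.1] yaw 0.0 t 7.4 F [-0.3 -1.   0.6]
-0.2 [[405.0, 251.0], [403.0, 322.0], [235.0, 188.0], [238.0, 259.0]]
-0.1 [[409.0, 245.0], [407.0, 316.0], [231.0, 194.0], [234.0, 265.0]]
0 [[412.0, 238.0], [410.0, 309.0], [227.0, 201.0], [230.0, 272.0]]
```

View pics/p6.png

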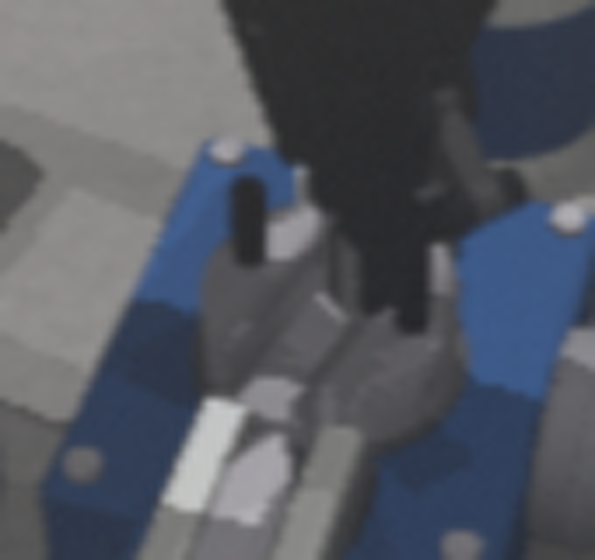

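The disc is nearly round: the stud bases at (248,262) and (412,330) give about -0.23 rad from true. I'll push about 5.5 mm more, then back off and rise.

Call:
carry_out(
  targets=[
    {"dp":[2,0,0],"yaw":0},
    {"dp":[4,0,0],"yaw":0},
    {"dp":[5.5,0,0],"yaw":0},
    {"dp":[5.5,0,0],"yaw":0},
    {"dp":[0,0,0],"yaw":0},
    {"dp":[-8,0,0],"yaw":0},
    {"dp":[-10,0,-20],"yaw":0},
    {"dp":[-10,0,-60],"yaw":0},
  ],
)

```text
clock: 8.45
eef_pos: [574.4, 40.3, 142.5]
tcp_rot: [-3.139, 0.001, 1.113]
contact_force: [1.2, 0.1, -0.3]
opening: -0.002
grasp_force: 0.0
```

```bash
python3 -c "
from h import *
where(); go(0,-310,140,90)"
```

```text
drive xy 11.2 -24.7 z 142.5 [0.07 0.35 1.8  0.   0.99 0.52]
dp [-225.7  174.9    2.4] yaw -40.0 t 8.45 F [ 1.2  0.1 -0.3]
```

Call:
carry_out(
  targets=[
    {"dp":[-25,20,0],"yaw":-5},
    {"dp":[-60,46,0],"yaw":-12},
    {"dp":[-95,74,0],"yaw":-20},
    {"dp":[-130,101,0],"yaw":-28},
    {"dp":[-165,128,0],"yaw":-35},
    {"dp":[-200,155,0],"yaw":-40},
    {"dp":[-220,170,0],"yaw":-40},
    {"dp":[-226,175,0],"yaw":-40},
    {"dp":[-226,175,0],"yaw":-40},
  ],
)

```text
clock: 9.57
eef_pos: [632.6, -238.6, 143.0]
tcp_rot: [-3.142, -0.001, 1.811]
contact_force: [-0.8, -0.3, -0.2]
opening: -0.002
grasp_force: 0.0
```

```bash
python3 -c "
from h import *
where(); go(0,-300,72,90)
im=r.grab_frame('top'); cv2.imwrite('pics/top7.png',cv2.resize(im[140:250,195:395,::-1],None,fx=4,fy=4,interpolation=cv2.INTER_CUBIC))"
```

```text
drive xy 1.2 -309.4 z 143.0 [-0.36  0.49  1.57  0.    1.08 -0.6 ]
dp [ 9.3 -1.2 71. ] yaw -0.1 t 9.575 F [-0.8 -0.3 -0.2]
```

View pics/top7.png

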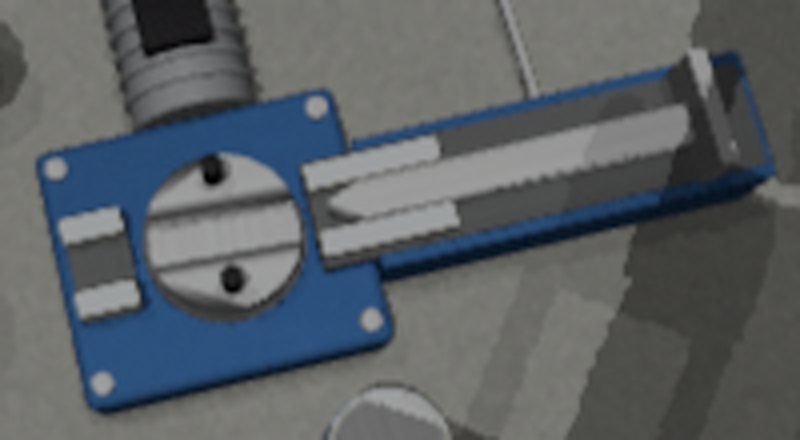

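The top view shows the studs at (212,168) and (232,279), and the slot is about 2° (0.04 rad) off the bar's line, inside the 0.1 rad capture range. The bar hasn't moved. I'll lower behind the plate.

Call:
carry_out(
  targets=[
    {"dp":[0,-1,20],"yaw":0},
    {"dp":[0,-1,45],"yaw":0},
    {"dp":[0,-1,62],"yaw":0},
    {"dp":[0,-1,70],"yaw":0},
    {"dp":[5,-1,70],"yaw":0},
    {"dp":[12,-1,70],"yaw":0},
    {"dp":[20,-1,70],"yaw":0},
    {"dp":[26,-1,70],"yaw":0},
    {"dp":[32,-1,70],"yaw":0},
    {"dp":[38,-1,70],"yaw":0},
    {"dp":[44,-1,70],"yaw":0},
    {"dp":[50,-1,70],"yaw":0},
  ],
)

```text
clock: 11.12
eef_pos: [620.2, -191.0, 73.5]
tcp_rot: [3.141, 0.001, 1.812]
contact_force: [1.9, -4.9, 1.9]
opening: 0.001
grasp_force: 2.6
```

```bash
python3 -c "
from h import *
where(); go(0,-150,72,90)"
```

```text
drive xy 0.5 -260.2 z 73.5 [-0.3   0.53  1.68 -0.    0.92 -0.54]
dp [110.2  -0.5   1.4] yaw 0.0 t 11.125 F [ 1.9 -4.9  1.9]
```

Call:
carry_out(
  targets=[
    {"dp":[7,0,0],"yaw":0},
    {"dp":[14,0,0],"yaw":0},
    {"dp":[21,0,0],"yaw":0},
    {"dp":[28,0,0],"yaw":0},
    {"dp":[35,0,0],"yaw":0},
    {"dp":[42,0,0],"yaw":0},
    {"dp":[49,0,0],"yaw":0},
    {"dp":[56,0,0],"yaw":0},
  ],
)

```text
clock: 12.12
eef_pos: [606.7, -136.4, 73.4]
tcp_rot: [3.141, 0.001, 1.812]
contact_force: [0.9, -4.6, 2.3]
opening: 0.002
grasp_force: 2.7
```

Call:
carry_out(
  targets=[
    {"dp":[7,0,0],"yaw":0},
    {"dp":[14,0,0],"yaw":0},
    {"dp":[21,0,0],"yaw":0},
    {"dp":[28,0,0],"yaw":0},
    {"dp":[35,0,0],"yaw":0},
    {"dp":[42,0,0],"yaw":0},
    {"dp":[48,0,0],"yaw":0},
  ],
)

```text
clock: 13.0
eef_pos: [595.2, -89.8, 73.4]
tcp_rot: [3.141, 0.001, 1.812]
contact_force: [1.6, -6.4, 2.8]
opening: -0.001
grasp_force: 2.7
```

```bash
python3 -c "
from h import *
where(); go(0,-145,73,90)"
```

```text
drive xy 0.4 -156.0 z 73.4 [-0.15  0.47  1.79 -0.    0.88 -0.39]
dp [11.  -0.4  0.4] yaw 0.0 t 13.0 F [ 1.6 -6.4  2.8]
```

Call:
carry_out(
  targets=[
    {"dp":[3,0,0],"yaw":0},
    {"dp":[6,0,0],"yaw":0},
    {"dp":[9,0,0],"yaw":0},
    {"dp":[11,0,0],"yaw":0},
    {"dp":[11,0,0],"yaw":0},
  ],
)

```text
clock: 13.62
eef_pos: [592.5, -79.1, 73.4]
tcp_rot: [3.141, 0.0, 1.812]
contact_force: [1.2, -3.4, 3.0]
opening: 0.0
grasp_force: 2.0
```

Call:
carry_out(
  targets=[
    {"dp":[1,0,0],"yaw":0},
    {"dp":[2,0,0],"yaw":0},
    {"dp":[2,0,0],"yaw":0},
  ],
)

```text
clock: 14.0
eef_pos: [592.3, -78.0, 73.4]
tcp_rot: [3.141, 0.001, 1.812]
contact_force: [1.6, -7.6, 3.2]
opening: 0.001
grasp_force: 4.1
```

Call:
carry_out(
  targets=[
    {"dp":[1,0,0],"yaw":0},
    {"dp":[2,0,0],"yaw":0},
    {"dp":[2,0,0],"yaw":0},
  ],
)

```text
clock: 14.38
eef_pos: [592.5, -77.7, 73.7]
tcp_rot: [3.14, 0.004, 1.813]
contact_force: [2.7, -16.7, 2.8]
opening: 0.003
grasp_force: 8.7
```

Call:
carry_out(
  targets=[
    {"dp":[1,0,0],"yaw":0},
    {"dp":[2,0,0],"yaw":0},
    {"dp":[2,0,0],"yaw":0},
  ],
)

```text
clock: 14.75
eef_pos: [592.6, -77.7, 73.8]
tcp_rot: [3.14, 0.007, 1.813]
contact_force: [3.4, -27.0, 1.2]
opening: 0.007
grasp_force: 13.5
```

The force climbs to 27 N with no further motion, at TCP y ≈ -144 in the drive frame, so the plate is against the guide at about -135. Now I'll retreat and check.

Call:
carry_out(
  targets=[
    {"dp":[-5,0,0],"yaw":0},
    {"dp":[-15,0,0],"yaw":0},
    {"dp":[-30,0,0],"yaw":0},
    {"dp":[-40,0,-20],"yaw":0},
    {"dp":[-50,0,-60],"yaw":0},
    {"dp":[-80,0,-105],"yaw":0},
    {"dp":[-120,0,-140],"yaw":0},
    {"dp":[-165,0,-150],"yaw":0},
    {"dp":[-190,0,-150],"yaw":0},
    {"dp":[-200,0,-150],"yaw":0},
    {"dp":[-200,0,-150],"yaw":0},
  ],
)

```text
clock: 16.12
eef_pos: [638.0, -267.0, 221.6]
tcp_rot: [-3.14, -0.002, 1.811]
contact_force: [0.2, 0.9, -1.1]
opening: -0.0
grasp_force: 0.0
```

```bash
python3 -c "
from h import *
where()
im=r.grab_frame('top'); cv2.imwrite('pics/top8.png',cv2.resize(im[140:250,195:395,::-1],None,fx=4,fy=4,interpolation=cv2.INTER_CUBIC))"
```

```text
drive xy -0.3 -338.3 z 221.6 [-0.4   0.45  1.46  0.    1.23 -0.64]
```

View pics/top8.png

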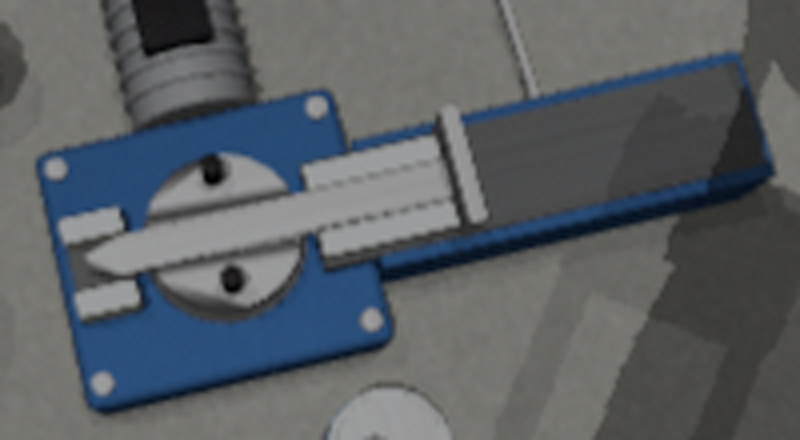

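The bar runs through the slot with its nose in the keeper at (88,258). The cross-plate sits against the guide end at (460,165), and the arm is clear.

```bash
python3 -c "
from rig import r
print(r.sign_off())"
```

```text
the job is handed in; nothing more can be done
None
```

The shaft is locked: the disc was turned to line up and the bar pushed fully home with its cross-plate against the guide, and the job was handed in at about 16 s with the arm clear of everything.

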